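# Serve the toasted flatbread with the spatula

## Task

Take the red-handled spatula from its rest, slide its blade under the flatbread on the toasting rack and lift the bread off level, then tip it gently into the white tray so that it lies flat on the tray's bottom; do not touch the bread with the gripper, drop it from a height or let it fall on the table. Then lay the spatula back on its rest as you found it, blade on the plate and handle in the grooved block, and leave the mug, sugar bowl and jar alone.

Things in the scene. Friction and masses are not known exactly. Their poses are not given: they have to be found in the camera images.
- bread: Round, hard-baked flatbread with dark grill stripes: disc 120 mm in diameter, 16 mm thick, about 90 g. Loose, lying on the rack's rails. Origin: centre of its underside; z up.
- rack: Steel rack, fixed. Origin: on the table under its centre; z up. Two rails (6 mm wide, 130 mm long) along y at x = -47 and +47 mm, tops 20 mm above the table. A blade enters the 88 mm wide space between them from the open -y end, moving along +y, above two cross strips 4 mm high. On each rail at y = +48 mm a post, 8 mm thick, 36 mm high, stops the bread from sliding off.
- spatula: Cranked steel spatula, red handle, 180 g, loose. Origin: centre of the blade's underside; +y to the blade's free edge, x across, z up. Blade 66 mm wide (x), 100 mm long (y), 3 mm thick. A neck rises from its back edge to the handle: bar along y from y = -80 to -210 mm, 18 mm wide and high, axis at z = 58 mm. Smooth: bread rides on it when level, slides off when tipped about 40 degrees.
- grip (a point): A good grasp point on the spatula: on the handle's axis at y = -115 mm, z = 58 mm of the spatula's frame. Its axes are the spatula's.
- rest: Spatula rest, fixed. Origin: on the table under the centre of its plate; z up; axes as those of the spatula lying on it. Dark plate 100 x 130 mm, 4 mm thick, for the blade; at y = -185 mm a wooden block (60 mm in x, 30 mm in y) with a groove 40 mm wide for the handle: groove floor 53 mm above the table, sides up to 65 mm.
- home (a point): Point on the rest where the spatula's origin belongs: centre of the plate's top, 4 mm above the table.
- tray: White enamel tray with blue rim, open on top, fixed. Origin: on the table under its centre; z up. Outside 170 mm (x) by 200 mm (y), 44 mm high; walls and floor 4 mm thick. It stands on the +y side of the rack; its -y wall faces the rack, so a blade tipped in over that wall points along the tray's +y.
- mug: White mug, 80 mm wide, 95 mm high, bystander. Origin: centre of its underside.
- sugar: Pinkish lidded sugar bowl, 104 mm wide, 114 mm high, bystander. Origin: centre of its underside.
- jar: Amber jar with a red lid, 72 mm wide, 110 mm high, bystander. Origin: centre of its underside.

How it is judged:
By the outcome, as a careful person would: the job done as asked, in the order asked, and still so for the second after the job is handed in, with the robot touching nothing.
It also fails if it takes over 61 s, if anything falls off the work surface, if the arm or the gripper's body presses on something with over 40 N, if the wrist force passes 120 N, or if a joint passes its speed limit or range.

## Robot

A 7-joint arm with a two-finger parallel gripper is mounted at the origin on the work surface. World frame = base frame: x ahead of the robot, y to its left, z up, the work surface at z = 0. Lengths are in m, angles in rad, forces in N, time in s.
With the tool pointing down it reaches from about 0.425 to 0.875 m from the base axis. Payload 8.4 kg.
Tool frame: the origin (TCP) lies between the finger pads; the fingertips stand 17 mm ahead of it and the grasp point (between the pads) lies 2 mm behind it; z points along the fingers, y is the line along which they close (so a half turn about z gives the same grasp; the last joint's range is limited). The gripper opens to 85 mm and grips with 20 to 120 N. Pads are 22 mm wide; open, the fingers measure 114 mm over their backs; the gripper's body (76 mm by 85 mm) begins 54 mm behind the grasp point. The pads swing forward as they close: fully open they stand 13 mm farther back than shut.
Start: joints at [1.193, 0.333, 0.04, 1.465, -0.013, 1.343, -0.059], TCP at [0.179, -0.625, 0.248] pointing down, gripper open.
Joint ranges: [-2.58, 2.58], [-0.38, 2.09], [-1.3, 1.39], [0.25, 2.4], [-1.5, 4.64], [0.08, 2.09], [-2.65, 2.65]. Speed limits (rad/s): [2.22, 2.22, 2.79, 2.79, 3.14, 3.14, 3.14].

## Interface

Orientations are given as a rotation vector (axis times angle).
In Python, from workcell import ctrl gives the robot as it stands. The module is installed in compiled form; this text tells all that it offers.
- The arm moves only by the tool drive_tool, never from a script. Its argument "steps" is a list that holds one entry, the list of rows, each a list of 7 numbers: the shift along the tool's x, y, z in units of 40 mm (1.0 is 40 mm), then the turn, a rotation vector about the tool's x, y, z in units of 5 degrees (1.0 is 5 degrees), then the finger opening in mm, from 0 to 85.4. A call has 1 to 10 rows; each row shifts and turns the commanded pose from where the row before left it, along the tool's axes as they then stand; what a row does not reach is not made up. A row lasts 1/12 s, in which the tool goes at most 41.7 mm and 7.16 degrees, less where a joint would pass 70% of its speed; a pose out of reach is approached as far as the arm can. A call is refused whole if a number of a shift passes 1 or a number of a turn 1, either way. A call with a gripper value outside its range is refused whole. The fingers move at their own pace and stop on an object; the grip force is fixed at half the most. Time passes only in rows, so rows that do not move let the fingers close. It gives the time, the measured TCP pose, the force, the opening and the grip force at its end, in the units of the state.
- ctrl.observe(): the state, without advancing time (a new reading comes with each control period).
- ctrl.read_camera(name): name is "side" or "top"; returns a dict with "pixels" (384x512x3 uint8, red, green, blue), "fov_y" (degrees; the focal length in pixels is half the picture's height over the tangent of half this angle, whatever the lens; pixels are square), "cx", "cy" (the principal point, pixels), "dist_coeffs" ([k1, k2, p1, p2, k3] as OpenCV has them; the pictures are not rectified), "R" (3x3) and "t" (3): a world point X has camera coordinates R X + t. Camera axes: x right, y down, z forward; pixel columns grow to the right and rows downward; lengths in m; the calibration is good to about 2 mm. A picture is of the moment at which its call begins. There is no depth.
- ctrl.finish_job(): hands the job in; it is judged then, once.
Trained networks look in the newest picture that a camera, given by its name, has taken for a name from the list of things; names that differ only in an ending like _2 or _b are one class to them, and where a whole thing is asked for, a point or a joint stands for the part that bears it (a point fixed in the world has none). Each returns a list of dicts, best first, with "score" (0 to 1); they miss things now and then, are a little off and sometimes report something else, mostly with a low value. They report only what shows in the picture. A call takes as long as a camera call.
- ctrl.boxes_of(name, camera): "rect" ([left, top, right, bottom] in pixels, round what is visible of it).
The state is a dict: "t": time; "joint_positions": joint angles; "dq": joint speeds; "tau": joint torques, N m; "eef_pos": TCP position; "ee_rot": TCP orientation; "force": force on the tool from outside, world axes, zero at the start; "torque": the same for the moment, N m; "gripper_width": finger opening in m; "grip_force": force on a finger pad.
Only numpy, scipy, OpenCV 4.12 (cv2) and the standard library are available. Lean on these libraries where they do the work, as an engineer would, in place of code of your own. Each camera call takes 0.05 s, during which the arm holds its last target. There are 200 camera calls.

## Working session

There is one attempt and no reset: what is moved stays moved. The work goes in short steps, Python scripts to look and compute and a tool call to move; the robot and the scene stay as the last step left them, time stands still between calls to the robot, and variables do not carry over. Pictures are saved under pics/ and viewed, at most 10 in all, crops included, and the job is handed in when it is done.

Besides the shell and the picture viewer there is one more tool, called after "Call:" in YAML: its name, and indented under it one key for each argument. drive_tool: Moves the arm, as the interface text tells. Its arguments: {"type":"object","properties":{"steps":{"type":"array"}},"required":["steps"]}

```bash
mkdir -p pics; python3 - <<'E'
from workcell import ctrl
import cv2, json
s=ctrl.observe(); print({k:s[k] for k in('t','eef_pos','ee_rot','gripper_width','force')})
for c in('side','top'):
    r=ctrl.read_camera(c); cv2.imwrite(f'pics/{c}0.png',r['pixels'][:,:,::-1])
    print(c,r['fov_y'],r['cx'],r['cy'],r['dist_coeffs'],r['R'],r['t'])
    for n in('bread','rack','spatula','rest','tray','mug','sugar','jar'):
        print(n,[(b['rect'],round(b['score'],2)) for b in ctrl.boxes_of(n,c)[:2]])
E
```

```text
{'t': 0.0, 'eef_pos': array([ 0.17875877, -0.62449866,  0.24741256]), 'ee_rot': array([-3.10954895e+00, -4.36297421e-01,  4.63803265e-04]), 'gripper_width': 0.08534280910951741, 'force': array([-0.18566405, -0.37074622, -0.54861854])}
side 57.3153588164463 253.00168367550222 190.91770483882635 [-0.05902517  0.          0.          0.          0.        ] [[-0.83778457 -0.54600012  0.0009371 ]
 [-0.41264623  0.6320401  -0.65593322]
 [ 0.35754734 -0.54991742 -0.75481834]] [0.49103254 0.30190347 0.61930996]
bread [([244.3, 201.2, 303.8, 247.1], 0.69)]
rack [([237.4, 213.1, 303.3, 261.4], 0.53), ([249.2, 204.6, 303.5, 245.7], 0.47)]
spatula [([283.7, 100.3, 309.0, 175.6], 0.78)]
rest [([274.5, 102.3, 320.4, 179.0], 0.82), ([126.2, 284.6, 277.0, 382.0], 0.57)]
tray []
mug [([108.6, 194.0, 166.2, 248.1], 0.84)]
sugar [([217.9, 108.4, 250.5, 151.8], 0.96)]
jar [([174.8, 147.0, 207.0, 198.8], 0.67)]
top 56.93619575801726 259.07246862028734 190.23351861733474 [0.0200231 0.        0.        0.        0.       ] [[ 0.00152891 -0.99994015 -0.0108336 ]
 [-0.99881766 -0.00100061 -0.0486034 ]
 [ 0.04858965  0.0108951  -0.9987594 ]] [-0.02473923  0.60774632  1.02876345]
bread [([228.8, 198.7, 271.8, 243.2], 0.9), ([106.6, 204.4, 179.9, 267.0], 0.43)]
rack [([227.3, 197.5, 272.4, 237.7], 0.44)]
spatula [([304.5, 169.5, 396.3, 215.7], 0.7)]
rest [([297.5, 163.4, 399.0, 223.1], 0.88)]
tray [([104.2, 205.5, 181.4, 268.1], 0.97)]
mug [([170.4, 119.3, 204.2, 162.0], 0.73)]
sugar [([301.3, 118.5, 336.4, 152.0], 0.96)]
jar [([234.1, 123.7, 263.9, 154.7], 0.68)]
```

View pics/top0.png

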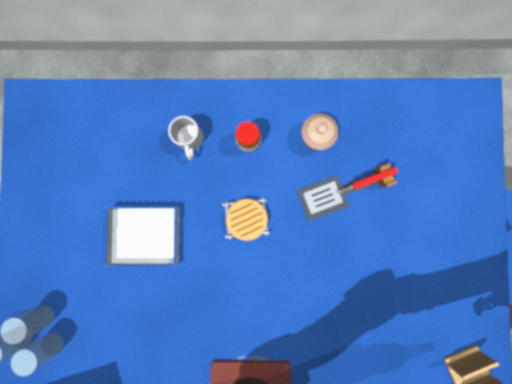

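View pics/side0.png

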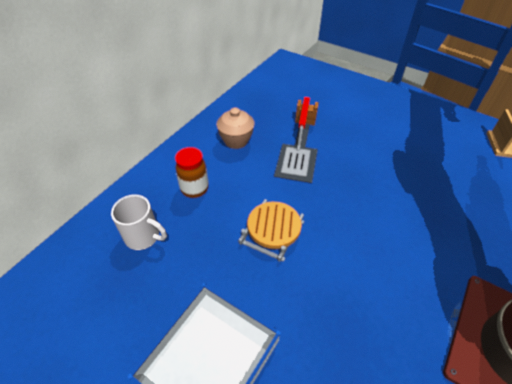

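```bash
cat > h.py <<'E'
import numpy as np, cv2
from workcell import ctrl
def cam(c):
    r=ctrl.read_camera(c); f=192/np.tan(np.radians(r['fov_y'])/2)
    r['K']=np.array([[f,0,r['cx']],[0,f,r['cy']],[0,0,1]]); r['img']=r['pixels'][:,:,::-1].copy(); return r
def proj(r,P):
    return cv2.projectPoints(np.asarray(P,float).reshape(-1,3),cv2.Rodrigues(np.array(r['R']))[0],np.array(r['t']),r['K'],np.array(r['dist_coeffs']))[0].reshape(-1,2)
def ray(r,uv):
    u=cv2.undistortPoints(np.asarray(uv,float).reshape(-1,1,2),r['K'],np.array(r['dist_coeffs'])).reshape(-1,2)
    R=np.array(r['R']); return -R.T@np.array(r['t']), np.c_[u,np.ones(len(u))]@R
def onplane(r,uv,z):
    o,d=ray(r,uv); return o+d*((z-o[2])/d[:,2])[:,None]
# metric warp: px (u,v) -> x=cx+(h/2-v)/s, y=cy+(w/2-u)/s
def warp(r,c,z,w,h,s):
    u,v=np.meshgrid(np.arange(w),np.arange(h))
    P=np.stack([c[0]+(h/2-v)/s,c[1]+(w/2-u)/s,np.full(u.shape,z)],-1)
    m=proj(r,P).reshape(h,w,2).astype(np.float32)
    return cv2.remap(r['img'],m[...,0],m[...,1],cv2.INTER_CUBIC)
E
python3 - <<'E'
from h import *
t,s=cam('top'),cam('side')
for n,uv in dict(rest=(348,193),rack=(247,219),tray=(143,236)).items():print(n,onplane(t,[uv],.01).round(3))
a=onplane(t,[(247,219)],.02)[0]; b=onplane(t,[(348,193)],.03)[0]; c=onplane(t,[(143,236)],.02)[0]
a,b,c=[np.round(q,2) for q in(a,b,c)]; print(a,b,c)
def grid(im,s=2):
    h,w=im.shape[:2]
    for k in range(0,w,100): cv2.line(im,(k,0),(k,8),(0,255,0),1)
    for k in range(0,h,100): cv2.line(im,(0,k),(8,k),(0,255,0),1)
    return im
cv2.imwrite('pics/rack.png',np.hstack([grid(warp(q,a,.02,400,400,2)) for q in(t,s)]))
cv2.imwrite('pics/rest.png',np.vstack([grid(warp(q,b,z,700,300,2)) for q,z in((t,.004),(s,.004))]))
# colour segments
def seg(r,ctr,z,w,h,lo,hi,S=2):
    im=warp(r,ctr,z,w,h,S); hs=cv2.cvtColor(im,cv2.COLOR_BGR2HSV); m=cv2.inRange(hs,lo,hi)
    cs=max(cv2.findContours(m,0,1)[0],key=cv2.contourArea)
    (u,v),(p,q),an=cv2.minAreaRect(cs); M=cv2.moments(cs)
    return dict(x=round(ctr[0]+(h/2-v)/S/1000,4),y=round(ctr[1]+(w/2-u)/S/1000,4),size=(round(p/S),round(q/S)),ang=round(an,1),cen=(round(ctr[0]+(h/2-M['m01']/M['m00'])/S/1000,4),round(ctr[1]+(w/2-M['m10']/M['m00'])/S/1000,4)))
E
```

```text
rest [[ 0.6   -0.286  0.01 ]]
rack [[0.523 0.012 0.01 ]]
tray [[0.473 0.318 0.01 ]]
[0.52 0.01 0.02] [ 0.6  -0.28  0.03] [0.47 0.31 0.02]
```

```bash
sed -i 's#(h/2-v)/s,c\[1\]+(w/2-u)/s,np#(h/2-v)/s/1000,c[1]+(w/2-u)/s/1000,np#' h.py
python3 - <<'E'
from h import *
t,s=cam('top'),cam('side')
a,b,c=(.52,.01),(.6,-.28),(.475,.315)
def grid(im):
    h,w=im.shape[:2]
    for k in range(0,w,100): cv2.line(im,(k,0),(k,8),(0,255,0),1)
    for k in range(0,h,100): cv2.line(im,(0,k),(8,k),(0,255,0),1)
    return im
cv2.imwrite('pics/rack.png',np.hstack([grid(warp(q,a,.02,400,400,2)) for q in(t,s)]))
cv2.imwrite('pics/rest.png',np.vstack([grid(warp(q,b,.004,700,300,2)) for q in(t,s)]))
def seg(tag,r,ctr,z,w,h,lo,hi,S=2):
    im=warp(r,ctr,z,w,h,S); hs=cv2.cvtColor(im,cv2.COLOR_BGR2HSV); m=cv2.inRange(hs,lo,hi)
    cs=max(cv2.findContours(m,0,1)[0],key=cv2.contourArea)
    (u,v),(p,q),an=cv2.minAreaRect(cs); M=cv2.moments(cs)
    print(tag,'rect',round(ctr[0]+(h/2-v)/S/1000,4),round(ctr[1]+(w/2-u)/S/1000,4),(round(p/S),round(q/S)),round(an,1),'cen',round(ctr[0]+(h/2-M['m01']/M['m00'])/S/1000,4),round(ctr[1]+(w/2-M['m10']/M['m00'])/S/1000,4))
for n,r in(('top',t),('side',s)):
    seg(n+' bread',r,a,.036,500,500,(8,80,120),(30,255,255))
    seg(n+' handle',r,b,.071,700,500,(0,170,90),(5,255,255))
    seg(n+' handle62',r,b,.062,700,500,(0,170,90),(5,255,255))
    seg(n+' trayfloor',r,c,.004,600,600,(0,0,215),(180,40,255))
    seg(n+' trayrim',r,c,.044,600,600,(0,0,100),(180,70,255))
    seg(n+' plate',r,b,.004,700,500,(0,0,0),(180,90,110))
E
```

```text
top bread rect 0.524 0.012 (116, 117) 90.0 cen 0.5238 0.0121
top handle rect 0.6392 -0.3441 (23, 124) 66.0 cen 0.6393 -0.3441
top handle62 rect 0.6398 -0.347 (23, 125) 65.6 cen 0.6401 -0.347
top trayfloor rect 0.4757 0.3182 (158, 176) 90.0 cen 0.4765 0.3167
top trayrim rect 0.476 0.313 (159, 189) 90.0 cen 0.4761 0.3131
top plate rect 0.623 -0.2835 (9, 49) 69.9 cen 0.6209 -0.2789
side bread rect 0.5228 0.0135 (120, 123) 90.0 cen 0.5226 0.0134
side handle rect 0.6368 -0.3404 (22, 137) 69.7 cen 0.6359 -0.3363
side handle62 rect 0.6418 -0.3519 (22, 139) 69.8 cen 0.6408 -0.3478
side trayfloor rect 0.4832 0.306 (148, 178) 90.0 cen 0.4912 0.292
side trayrim rect 0.4755 0.3138 (188, 158) -0.0 cen 0.4845 0.2966
side plate rect 0.6182 -0.2993 (96, 310) 70.1 cen 0.593 -0.24
```

View pics/rack.png

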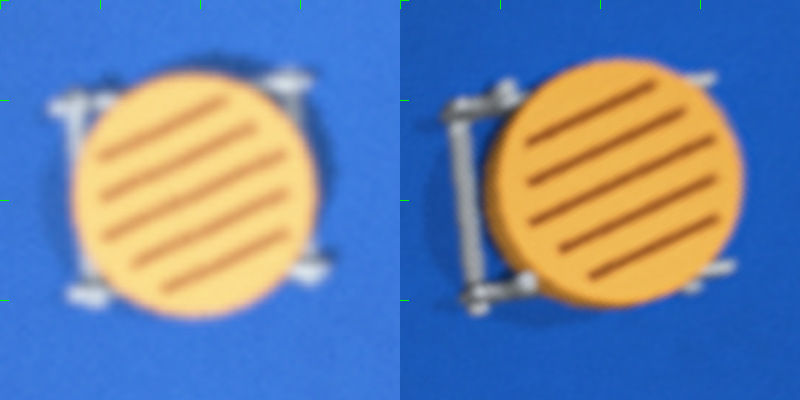

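View pics/rest.png

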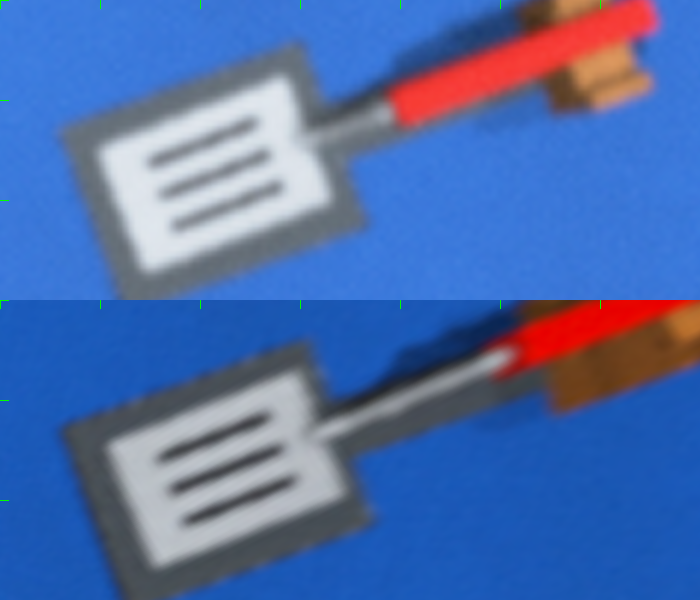

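```bash
cat > plan.py <<'E'
import numpy as np
from scipy.spatial.transform import Rotation as Ro, Slerp
from workcell import ctrl
LEAN=15.
def T(R,p): M=np.eye(4); M[:3,:3]=R.as_matrix(); M[:3,3]=p; return M
RT=Ro.from_euler('x',LEAN,degrees=True)*Ro.from_matrix(np.array([[0,1,0],[1,0,0],[0,0,-1.]]))
G=T(RT,np.array([0,-.115,.058])+RT.as_matrix()[:,2]*.002)
def spat(x,y,z,yaw,pitch=0):  # pitch>0: blade's free edge down
    return T(Ro.from_euler('ZX',[yaw,-pitch],degrees=True),[x,y,z])
def now():
    s=ctrl.observe(); return T(Ro.from_rotvec(s['ee_rot']),s['eef_pos']),s
def plan(segs,grip,G=G,q=.05,start=None):
    """segs: (spatula pose, rows); prints rows; eased within each segment"""
    C=now()[0] if start is None else start; rows=[]
    for S,n in segs:
        E=S@G; A=C.copy(); sl=Slerp([0,1],Ro.from_matrix([A[:3,:3],E[:3,:3]]))
        for k in range(1,n+1):
            u=k/n; u=u if n<4 else u+.8*(u*u*(3-2*u)-u)
            W=T(sl(u),A[:3,3]+u*(E[:3,3]-A[:3,3])); D=np.linalg.inv(C)@W
            v=np.r_[D[:3,3]/.04,np.degrees(Ro.from_matrix(D[:3,:3]).as_rotvec())/5]
            v=np.round(v/q)*q
            if abs(v).max()>1: print('! too fast',v)
            rows.append([round(float(w),3) for w in v]+[grip])
            C=C@T(Ro.from_rotvec(np.radians(v[3:]*5)),v[:3]*.04)
    for i in range(0,len(rows),10):
        print(str([[int(w) if w==int(w) else w for w in r] for r in rows[i:i+10]]).replace(' ','')); print()
    return C
def err(S,G=G):
    C,s=now(); D=np.linalg.inv(S@G)@C
    print('t',s['t'],'err mm',(1000*D[:3,3]).round(1),'deg',np.degrees(Ro.from_matrix(D[:3,:3]).as_rotvec()).round(1),'w',s['gripper_width'],'F',np.round(s['force'],1),'q',np.round(s['joint_positions'],2))
HOME=spat(.588,-.2125,.004,20.7)
E
python3 - <<'E'
from plan import *
C=plan([(spat(.588,-.2125,.084,20.7),26),(HOME,4)],85)
E
```

```text
! too fast [ 0.65  0.35  0.25  0.1   0.1  -1.05]
[[0.15,-0.05,0.05,0.05,0.05,-0.2,85],[0.2,-0.05,0.05,0,0,-0.35,85],[0.35,-0.1,0.05,0.1,0.05,-0.45,85],[0.35,-0.1,0.1,0.05,0.1,-0.55,85],[0.45,-0.1,0.1,0.1,0.05,-0.65,85],[0.55,-0.05,0.1,0.1,0.1,-0.7,85],[0.55,0,0.15,0.1,0.1,-0.8,85],[0.6,0,0.15,0.1,0.1,-0.85,85],[0.65,0.05,0.15,0.1,0.1,-0.9,85],[0.7,0.1,0.2,0.15,0.15,-0.95,85]]

[[0.65,0.2,0.15,0.1,0.1,-1,85],[0.65,0.25,0.2,0.15,0.1,-1,85],[0.65,0.3,0.2,0.15,0.15,-1,85],[0.65,0.35,0.25,0.1,0.1,-1.05,85],[0.55,0.4,0.2,0.15,0.15,-1,85],[0.55,0.5,0.2,0.15,0.1,-0.95,85],[0.45,0.45,0.2,0.1,0.1,-0.95,85],[0.4,0.5,0.15,0.15,0.15,-0.9,85],[0.35,0.5,0.2,0.1,0.1,-0.9,85],[0.25,0.5,0.15,0.1,0.1,-0.75,85]]

[[0.25,0.45,0.15,0.1,0.05,-0.75,85],[0.15,0.45,0.15,0.1,0.1,-0.65,85],[0.1,0.35,0.1,0.05,0.05,-0.55,85],[0.1,0.3,0.05,0.05,0.05,-0.45,85],[0.05,0.25,0.1,0.05,0.05,-0.3,85],[0.05,0.15,0,0.05,0.05,-0.25,85],[-0.1,0,0.35,0,0,0,85],[-0.15,0,0.6,0,0,0,85],[-0.2,0,0.65,0,0,0,85],[-0.1,0,0.35,0,0,0,85]]
```

Call:
drive_tool:
  steps:
    - [[0.15,-0.05,0.05,0.05,0.05,-0.2,85],[0.2,-0.05,0.05,0,0,-0.35,85],[0.35,-0.1,0.05,0.1,0.05,-0.45,85],[0.35,-0.1,0.1,0.05,0.1,-0.55,85],[0.45,-0.1,0.1,0.1,0.05,-0.65,85],[0.55,-0.05,0.1,0.1,0.1,-0.7,85],[0.55,0,0.15,0.1,0.1,-0.8,85],[0.6,0,0.15,0.1,0.1,-0.85,85],[0.65,0.05,0.15,0.1,0.1,-0.9,85],[0.7,0.1,0.2,0.15,0.15,-0.95,85]]

```text
t: 1.93
eef_pos: [0.334, -0.5183, 0.2107]
ee_rot: [-2.789, -1.253, -0.09]
force: [0.5, -0.5, 0.3]
gripper_width: 0.0848
grip_force: 0.0
```

Call:
drive_tool:
  steps:
    - [[0.65,0.2,0.15,0.1,0.1,-1,85],[0.65,0.25,0.2,0.15,0.1,-1,85],[0.65,0.3,0.2,0.15,0.15,-1,85],[0.65,0.35,0.25,0.1,0.1,-1,85],[0.55,0.4,0.2,0.15,0.15,-1,85],[0.55,0.5,0.2,0.15,0.1,-0.95,85],[0.45,0.45,0.2,0.1,0.1,-0.95,85],[0.4,0.5,0.15,0.15,0.15,-0.9,85],[0.35,0.5,0.2,0.1,0.1,-0.9,85],[0.25,0.5,0.15,0.1,0.1,-0.75,85]]

```text
t: 2.77
eef_pos: [0.5612, -0.3646, 0.1565]
ee_rot: [-1.968, -2.189, -0.196]
force: [-0.1, -0.3, -0.5]
gripper_width: 0.0849
grip_force: 0.0
```

Call:
drive_tool:
  steps:
    - [[0.25,0.45,0.15,0.1,0.05,-0.75,85],[0.15,0.45,0.15,0.1,0.1,-0.65,85],[0.1,0.35,0.1,0.05,0.05,-0.55,85],[0.1,0.3,0.05,0.05,0.05,-0.45,85],[0.05,0.25,0.1,0.05,0.05,-0.3,85],[0.05,0.15,0,0.05,0.05,-0.25,85],[0,0,0,0,0,0,85]]

```text
t: 3.35
eef_pos: [0.63, -0.318, 0.1406]
ee_rot: [-1.655, -2.399, -0.22]
force: [-0.3, -0.2, 0.1]
gripper_width: 0.0851
grip_force: 0.0
```

```bash
python3 - <<'E'
from plan import *
from h import *
A=spat(.588,-.2125,.084,20.7); err(A)
t,s=cam('top'),cam('side')
w=[warp(q,(.62,-.28),.071,400,400,2) for q in(t,s)]
cv2.imwrite('pics/hover.png',np.hstack(w))
plan([(A,1),(HOME,5)],85)
E
```

```text
t 3.35 err mm [ 1.   1.9 -0.3] deg [ 0.1  0.2 -0.1] w 0.0850630655346484 F [-0.3 -0.2  0.1] q [ 0.74  0.7  -0.42  1.21  0.07  1.46  0.73]
[[0,0,0.05,0,0,-0.05,85],[-0.05,0,0.25,0,0,0,85],[-0.15,0,0.45,0,0,0,85],[-0.15,0,0.5,0,0,0,85],[-0.1,0,0.45,0,0,0,85],[-0.05,0,0.25,0,0,0,85]]
```

View pics/hover.png

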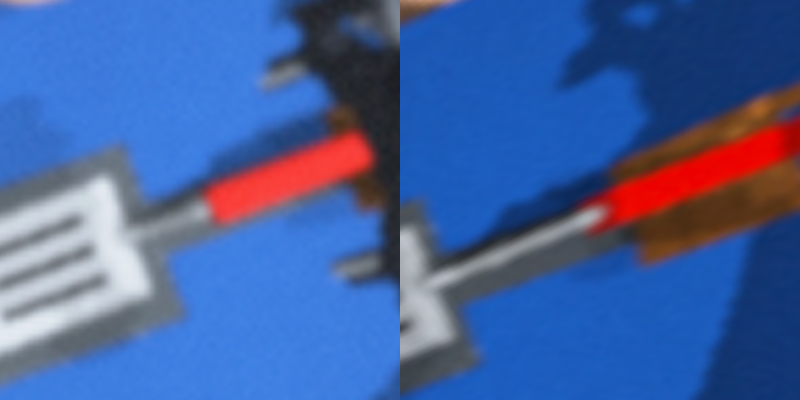

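Call:
drive_tool:
  steps:
    - [[0,0,0.05,0,0,0,85],[-0.05,0,0.25,0,0,0,85],[-0.15,0,0.45,0,0,0,85],[-0.15,0,0.5,0,0,0,85],[-0.1,0,0.45,0,0,0,85],[-0.05,0,0.25,0,0,0,85],[0,0,0,0,0,0,85]]

```text
t: 4.03
eef_pos: [0.6264, -0.3186, 0.057]
ee_rot: [-1.659, -2.392, -0.217]
force: [-0.3, 0.4, 0.4]
gripper_width: 0.0851
grip_force: 0.0
```

Call:
drive_tool:
  steps:
    - [[0,0,0,0,0,0,50],[0,0,0,0,0,0,25],[0,0,0,0,0,0,10],[0,0,0,0,0,0,5],[0,0,0,0,0,0,5],[0,0,0,0,0,0,5],[0,0,0,0,0,0,5],[0,0,0,0,0,0,5]]

```text
t: 4.7
eef_pos: [0.6288, -0.3193, 0.0611]
ee_rot: [-1.661, -2.398, -0.218]
force: [-0.4, -1.1, 6.0]
gripper_width: 0.0171
grip_force: 59.3
```

```bash
python3 - <<'E'
from plan import *
err(HOME); s=ctrl.observe(); print(s['grip_force'],s['eef_pos'],s['ee_rot'])
E
```

```text
t 4.7 err mm [ 0.4  0.5 -1. ] deg [0.  0.1 0.1] w 0.017138990826199345 F [-0.4 -1.1  6. ] q [ 0.74  0.76 -0.41  1.28  0.09  1.33  0.74]
59.25705134868622 [ 0.62883347 -0.31927435  0.06112649] [-1.66114614 -2.39786996 -0.21844824]
```

```bash
cat >> plan.py <<'E'
def rk(yr,z,pitch=0,xr=0,c=(.5255,.014),yaw=5.8):
    a=np.radians(yaw); return spat(c[0]+xr*np.cos(a)-yr*np.sin(a),c[1]+xr*np.sin(a)+yr*np.cos(a),z,yaw,pitch)
E
python3 - <<'E'
from plan import *
plan([(spat(.588,-.2125,.07,20.7),8),(rk(-.150,.05),12)],5)
E
```

```text
[[0,0,-0.1,0,0,0,5],[0.05,0,-0.15,0,0,0,5],[0.1,0,-0.25,0,0,0,5],[0.05,0,-0.3,0,0,0,5],[0.1,0,-0.25,0,0,0,5],[0.05,0,-0.25,0,0,0,5],[0.05,0,-0.2,0,0,0,5],[0,0,-0.05,0,0,-0.05,5],[0.05,-0.05,0.05,-0.05,0,0.1,5],[0.15,-0.05,0.05,0,0,0.15,5]]

[[0.15,-0.1,0.1,-0.1,0,0.25,5],[0.25,-0.15,0.1,-0.05,0,0.3,5],[0.2,-0.15,0.1,-0.1,0,0.3,5],[0.25,-0.15,0.15,-0.1,0,0.35,5],[0.2,-0.15,0.1,-0.1,0,0.35,5],[0.2,-0.2,0.1,-0.05,0,0.3,5],[0.2,-0.15,0.1,-0.1,0,0.3,5],[0.15,-0.15,0.1,-0.05,0,0.25,5],[0.1,-0.1,0.05,-0.05,0,0.15,5],[0.1,-0.05,0.05,-0.05,0,0.1,5]]
```

Call:
drive_tool:
  steps:
    - [[0,0,-0.1,0,0,0,5],[0.05,0,-0.15,0,0,0,5],[0.1,0,-0.25,0,0,0,5],[0.05,0,-0.3,0,0,0,5],[0.1,0,-0.25,0,0,0,5],[0.05,0,-0.25,0,0,0,5],[0.05,0,-0.2,0,0,0,5],[0,0,-0.05,0,0,-0.05,5],[0.05,-0.05,0.05,-0.05,0,0.1,5],[0.15,-0.05,0.05,0,0,0.15,5]]

```text
t: 5.53
eef_pos: [0.6214, -0.3134, 0.1217]
ee_rot: [-1.685, -2.381, -0.22]
force: [-0.2, 0.8, -1.9]
gripper_width: 0.0169
grip_force: 58.6
```

Call:
drive_tool:
  steps:
    - [[0.15,-0.1,0.1,-0.1,0,0.25,5],[0.25,-0.15,0.1,-0.05,0,0.3,5],[0.2,-0.15,0.1,-0.1,0,0.3,5],[0.25,-0.15,0.15,-0.1,0,0.35,5],[0.2,-0.15,0.1,-0.1,0,0.35,5],[0.2,-0.2,0.1,-0.05,0,0.3,5],[0.2,-0.15,0.1,-0.1,0,0.3,5],[0.15,-0.15,0.1,-0.05,0,0.25,5],[0.1,-0.1,0.05,-0.05,0,0.15,5],[0.1,-0.05,0.05,-0.05,0,0.1,5]]

```text
t: 6.37
eef_pos: [0.5498, -0.2474, 0.104]
ee_rot: [-1.969, -2.175, -0.261]
force: [-0.1, -0.5, -1.5]
gripper_width: 0.0171
grip_force: 58.6
```

Call:
drive_tool:
  steps:
    - [[0,0,0,0,0,0,5],[0,0,0,0,0,0,5]]

```text
t: 6.53
eef_pos: [0.551, -0.2478, 0.1046]
ee_rot: [-1.967, -2.178, -0.262]
force: [1.0, -0.2, -1.8]
gripper_width: 0.0175
grip_force: 58.6
```

```bash
python3 - <<'E'
from plan import *
from h import *
err(rk(-.15,.05))
S=now()[0]@np.linalg.inv(G)
pts=lambda M,L:(np.c_[np.array(L,float)/1000,np.ones(len(L))]@M.T)[:,:3]
bl=[(-33,-50,3),(33,-50,3),(33,50,3),(-33,50,3)]; hd=[(-9,-210,67),(9,-210,67),(9,-80,67),(-9,-80,67)]
a=rk(0,0)
o=[]
for c in('top','side'):
    r=cam(c); ctr=(.54,-.06); k=3 if c=='top' else 3
    P=[(pts(S,bl),(0,0,255)),(pts(S,hd),(0,255,0))]
    for x in(-47,47):
        P.append((pts(a,[(x-3,-65,20),(x+3,-65,20),(x+3,65,20),(x-3,65,20)]),(255,0,255)))
    im=cv2.resize(r['img'],None,fx=4,fy=4,interpolation=cv2.INTER_CUBIC)
    for p,col in P: cv2.polylines(im,[np.int32(proj(r,p)*4+1.5)],True,col,1)
    q=proj(r,[(.54,-.06,.04)])[0]*4; u,v=int(q[0]),int(q[1])
    o.append(im[max(v-300,0):v+300,max(u-200,0):u+200][:600])
cv2.imwrite('pics/pre.png',np.hstack(o))
E
```

```text
t 6.5333 err mm [ 1.1 -1.1  1.8] deg [-0.   0.1 -0. ] w 0.017508138615595168 F [ 1.  -0.2 -1.8] q [ 0.8   0.5  -0.42  1.6  -0.04  1.21  0.52]Traceback (most recent call last):
  File "<stdin>", line 15, in <module>
  File "h.py", line 7, in proj
    return cv2.projectPoints(np.asarray(P,float).reshape(-1,3),cv2.Rodrigues(np.array(r['R']))[0],np.array(r['t']),r['K'],np.array(r['dist_coeffs']))[0].reshape(-1,2)
           ~~~~~~~~~~~~~~~~~^^^^^^^^^^^^^^^^^^^^^^^^^^^^^^^^^^^^^^^^^^^^^^^^^^^^^^^^^^^^^^^^^^^^^^^^^^^^^^^^^^^^^^^^^^^^^^^^^^^^^^^^^^^^^^^^^^^^^^^^^
cv2.error: OpenCV(4.12.0) /io/opencv/modules/calib3d/src/calibration_base.cpp:1490: error: (-215:Assertion failed) npoints >= 0 && (depth == CV_32F || depth == CV_64F) in function 'projectPoints'
```

```bash
sed -i 's/np.asarray(P,float).reshape/np.array(P,float,order="C").reshape/' h.py
cat > ov.py <<'E'
from plan import *
from h import *
pts=lambda M,L:(np.c_[np.array(L,float)/1000,np.ones(len(L))]@M.T)[:,:3].copy()
bl=[(-33,-50,3),(33,-50,3),(33,50,3),(-33,50,3)]; hd=[(-9,-210,67),(9,-210,67),(9,-80,67),(-9,-80,67)]
def overlay(f,ctr,S=None,extra=[]):
    S=now()[0]@np.linalg.inv(G) if S is None else S
    a=rk(0,0); o=[]
    P=[(pts(S,bl),(0,0,255)),(pts(S,hd),(0,255,0))]+extra
    for x in(-47,47): P.append((pts(a,[(x-3,-65,20),(x+3,-65,20),(x+3,65,20),(x-3,65,20)]),(255,0,255)))
    for c in('top','side'):
        r=cam(c); im=cv2.resize(r['img'],None,fx=4,fy=4,interpolation=cv2.INTER_CUBIC)
        for p,col in P: cv2.polylines(im,[np.int32(proj(r,p)*4+1.5)],True,col,1)
        q=proj(r,[ctr])[0]*4; u=int(np.clip(q[0],200,2048-200)); v=int(np.clip(q[1],300,1536-300))
        o.append(im[v-300:v+300,u-200:u+200])
    cv2.imwrite(f,np.hstack(o))
E
python3 - <<'E'
from ov import *
overlay('pics/pre.png',(.54,-.06,.04))
E
```

```text
(no output)
```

View pics/pre.png

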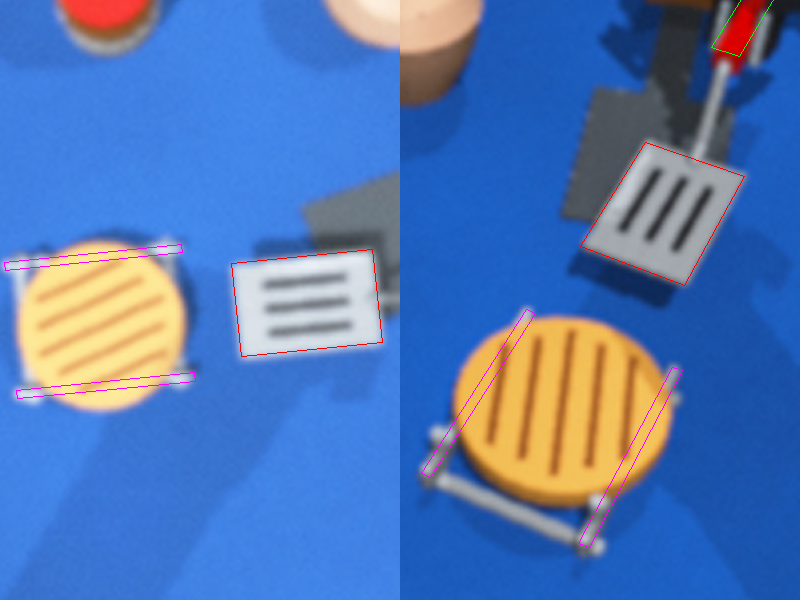

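```bash
python3 - <<'E'
from plan import *
plan([(rk(-.15,.0105),8),(rk(-.013,.0105),18)],5)
E
```

```text
[[0,0,0.05,0,0,0,5],[-0.05,0,0.1,0,0,0,5],[-0.05,0,0.15,0,0,0,5],[-0.05,0,0.15,0,0,0,5],[-0.05,0,0.15,0,0,0,5],[-0.05,0,0.15,0,0,0,5],[0,0,0.1,0,0,0,5],[0,0,0.05,0,0,0,5],[0.05,0,0,0,0,0,5],[0.1,0,0.05,0,0,0,5]]

[[0.15,0,0.05,0,0,0,5],[0.2,0,0.05,0,0,0,5],[0.2,0,0.05,0,0,0,5],[0.2,0,0.05,0,0,0,5],[0.25,0,0.05,0,0,0,5],[0.25,0,0.1,0,0,0,5],[0.25,0,0.05,0,0,0,5],[0.25,0,0.05,0,0,0,5],[0.25,0,0.1,0,0,0,5],[0.25,0,0.05,0,0,0,5]]

[[0.2,0,0.05,0,0,0,5],[0.2,0,0.05,0,0,0,5],[0.2,0,0.05,0,0,0,5],[0.1,0,0.05,0,0,0,5],[0.1,0,0.05,0,0,0,5],[0.1,0,0,0,0,0,5]]
```

Call:
drive_tool:
  steps:
    - [[0,0,0.05,0,0,0,5],[-0.05,0,0.1,0,0,0,5],[-0.05,0,0.15,0,0,0,5],[-0.05,0,0.15,0,0,0,5],[-0.05,0,0.15,0,0,0,5],[-0.05,0,0.15,0,0,0,5],[0,0,0.1,0,0,0,5],[0,0,0.05,0,0,0,5],[0,0,0,0,0,0,5]]

```text
t: 7.43
eef_pos: [0.5509, -0.2477, 0.0667]
ee_rot: [-1.967, -2.177, -0.262]
force: [-0.0, -0.3, -1.3]
gripper_width: 0.0167
grip_force: 58.6
```

```bash
python3 - <<'E'
from plan import *
for _ in range(3): err(rk(-.15,.0105)); ctrl.read_camera('top')
plan([(rk(-.085,.0105),10)],5)
E
```

```text
t 7.4333 err mm [ 1.6 -1.2  0.3] deg [-0.   0.2 -0. ] w 0.016655533800822353 F [-0.  -0.3 -1.3] q [ 0.79  0.54 -0.42  1.63 -0.02  1.14  0.53]
t 7.4833 err mm [ 1.5 -1.  -0.2] deg [-0.   0.1 -0. ] w 0.01710304124488696 F [-0.1  0.1 -1.4] q [ 0.79  0.54 -0.42  1.63 -0.02  1.14  0.53]
t 7.5333 err mm [ 1.4 -0.9 -0.5] deg [-0.1  0.1 -0. ] w 0.016929265476515826 F [ 1.1  0.2 -1.9] q [ 0.79  0.54 -0.42  1.63 -0.02  1.14  0.53]
[[0.05,0,0,0,0,0,5],[0.15,0,0.05,0,0,0,5],[0.15,0,0.05,0,0,0,5],[0.2,0,0.05,0,0,0,5],[0.2,0,0.05,0,0,0,5],[0.25,0,0.1,0,0,0,5],[0.2,0,0.05,0,0,0,5],[0.15,0,0.05,0,0,0,5],[0.1,0,0,0,0,0,5],[0.1,0,0.05,0,0,0,5]]
```

Call:
drive_tool:
  steps:
    - [[0.05,0,0,0,0,0,5],[0.15,0,0.05,0,0,0,5],[0.15,0,0.05,0,0,0,5],[0.2,0,0.05,0,0,0,5],[0.2,0,0.05,0,0,0,5],[0.25,0,0.05,0,0,0,5],[0.2,0,0.05,0,0,0,5],[0.15,0,0.05,0,0,0,5],[0.1,0,0,0,0,0,5],[0.1,0,0.05,0,0,0,5]]

```text
t: 8.42
eef_pos: [0.5447, -0.1841, 0.0683]
ee_rot: [-1.968, -2.178, -0.262]
force: [-0.5, -0.9, -1.4]
gripper_width: 0.0169
grip_force: 58.7
```

```bash
python3 - <<'E'
from plan import *
err(rk(-.085,.0105))
plan([(rk(-.013,.0105),10)],5)
E
```

```text
t 8.4167 err mm [ 0.9 -0.9 -1.6] deg [-0.1  0.1 -0. ] w 0.016900947373805538 F [-0.5 -0.9 -1.4] q [ 0.74  0.48 -0.45  1.72 -0.04  1.09  0.45]
[[0.05,0,0,0,0,0,5],[0.15,0,0.05,0,0,0,5],[0.2,0,0.05,0,0,0,5],[0.2,0,0.1,0,0,0,5],[0.25,0,0.05,0,0,0,5],[0.25,0,0.05,0,0,0,5],[0.2,0,0.1,0,0,0,5],[0.2,0,0.05,0,0,0,5],[0.15,0,0.05,0,0,0,5],[0.05,0,0,0,0,0,5]]
```

Call:
drive_tool:
  steps:
    - [[0.05,0,0,0,0,0,5],[0.15,0,0.05,0,0,0,5],[0.2,0,0.05,0,0,0,5],[0.2,0,0.1,0,0,0,5],[0.25,0,0.05,0,0,0,5],[0.25,0,0.05,0,0,0,5],[0.2,0,0.1,0,0,0,5],[0.2,0,0.05,0,0,0,5],[0.15,0,0.05,0,0,0,5],[0.05,0,0,0,0,0,5]]

```text
t: 9.25
eef_pos: [0.5373, -0.1123, 0.0664]
ee_rot: [-1.966, -2.179, -0.262]
force: [-0.4, -0.3, -2.2]
gripper_width: 0.0173
grip_force: 58.6
```

```bash
python3 - <<'E'
from plan import *
err(rk(-.013,.0105))
plan([(rk(-.013,.0105),1),(rk(-.013,.045),10)],5)
E
```

```text
t 9.25 err mm [ 0.5 -1.   0.4] deg [-0.   0.1 -0.1] w 0.017274093524344766 F [-0.4 -0.3 -2.2] q [ 0.68  0.42 -0.49  1.81 -0.07  1.04  0.36]
[[0,0.05,0,0,-0.05,0,5],[0,0,-0.05,0,0,0,5],[0.05,0,-0.05,0,0,0,5],[0,0,-0.1,0,0,0,5],[0.05,0,-0.1,0,0,0,5],[0,0,-0.1,0,0,0,5],[0.05,0,-0.15,0,0,0,5],[0,0,-0.1,0,0,0,5],[0.05,0,-0.1,0,0,0,5],[0,0,-0.05,0,0,0,5]]

[[0,0,-0.05,0,0,0,5]]
```

Free of contact; lift, then look.

Call:
drive_tool:
  steps:
    - [[0,0,-0.05,0,0,0,5],[0,0,-0.05,0,0,0,5],[0.05,0,-0.1,0,0,0,5],[0.05,0,-0.1,0,0,0,5],[0,0,-0.1,0,0,0,5],[0.05,0,-0.15,0,0,0,5],[0,0,-0.1,0,0,0,5],[0.05,0,-0.1,0,0,0,5],[0,0,-0.05,0,0,0,5],[0,0,0,0,0,0,5]]

```text
t: 10.08
eef_pos: [0.5378, -0.1147, 0.1]
ee_rot: [-1.968, -2.178, -0.262]
force: [-0.4, 0.5, -2.8]
gripper_width: 0.0173
grip_force: 58.6
```

```bash
python3 - <<'E'
from ov import *
err(rk(-.013,.045))
S=now()[0]@np.linalg.inv(G)
u=np.linspace(0,2*np.pi,60)
B=np.array([.5235,.0128,S[2,3]+.003]); 
ring=[(np.c_[B[0]+.06*np.cos(u),B[1]+.06*np.sin(u),np.full(60,B[2]+z)],(255,255,0)) for z in(.016,)]
W=.476;Y=.315
tray=[(np.array([(W-.085,Y-.1,.044),(W+.085,Y-.1,.044),(W+.085,Y+.1,.044),(W-.085,Y+.1,.044)]),(0,255,255))]
overlay('pics/lift.png',(.52,.06,.04),extra=ring+tray)
E
```

```text
t 10.0833 err mm [-2.  -0.7  0.6] deg [-0.1  0.1 -0. ] w 0.017251150495300786 F [-0.4  0.5 -2.8] q [ 0.69  0.38 -0.49  1.79 -0.08  1.1   0.36]
```

View pics/lift.png

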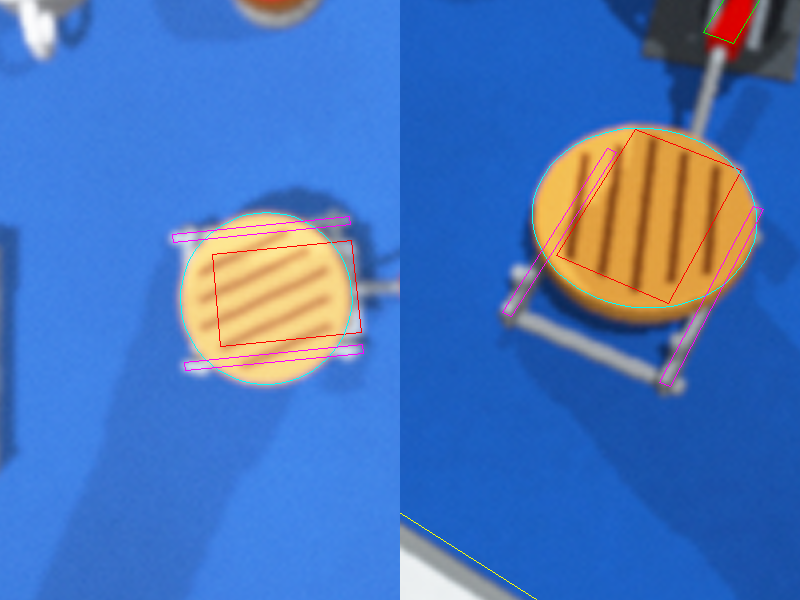

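```bash
python3 - <<'E'
from plan import *
plan([(rk(-.013,.09),8),(spat(.476,.255,.09,0),32)],5)
E
```

```text
[[0,0,-0.05,0,0,0,5],[0.05,0,-0.15,0,0,0,5],[0.05,0,-0.15,0,0,0,5],[0.05,0,-0.2,0,0,0,5],[0.1,0,-0.2,0,0,0,5],[0.05,0,-0.15,0,0,0,5],[0,0.05,-0.15,0,0,0,5],[0.05,0,-0.05,0,0,0,5],[0.05,0,0,0,0,0,5],[0.1,0,0.05,0,0,0,5]]

[[0.1,-0.05,0,0,0,0.05,5],[0.1,0,0.05,0,0,0,5],[0.15,-0.05,0.05,0,0,0.05,5],[0.2,0,0.05,-0.05,0,0,5],[0.2,-0.05,0.05,0,0,0.05,5],[0.2,0,0.05,0,0,0.05,5],[0.2,-0.05,0.05,0,0,0.05,5],[0.25,-0.05,0.05,0,0,0.05,5],[0.25,-0.05,0.1,-0.05,0,0,5],[0.25,-0.05,0.05,0,0,0.05,5]]

[[0.25,-0.05,0.05,0,0,0.05,5],[0.25,-0.05,0.1,0,0,0.05,5],[0.3,-0.05,0.05,-0.05,0,0.05,5],[0.25,-0.05,0.1,0,0,0.05,5],[0.25,-0.05,0.05,0,0,0.05,5],[0.3,-0.05,0.05,0,0,0.05,5],[0.25,-0.05,0.1,-0.05,0,0.05,5],[0.25,-0.05,0.05,0,0,0.05,5],[0.25,-0.05,0.1,0,0,0.05,5],[0.25,-0.05,0.05,0,0,0.05,5]]

[[0.25,-0.1,0.05,-0.05,0,0.05,5],[0.2,-0.05,0.05,0,0,0,5],[0.2,-0.05,0.05,0,0,0.05,5],[0.2,0,0.05,0,0,0.05,5],[0.15,-0.05,0.05,0,0,0.05,5],[0.15,-0.05,0.05,-0.05,0,0,5],[0.15,-0.05,0.05,0,0,0.05,5],[0.1,0,0,0,0,0,5],[0.05,-0.05,0.05,0,0,0,5],[0.1,0,0,0,0,0,5]]
```

Call:
drive_tool:
  steps:
    - [[0,0,-0.05,0,0,0,5],[0.05,0,-0.15,0,0,0,5],[0.05,0,-0.15,0,0,0,5],[0.05,0,-0.2,0,0,0,5],[0.1,0,-0.2,0,0,0,5],[0.05,0,-0.15,0,0,0,5],[0,0,-0.15,0,0,0,5],[0.05,0,-0.05,0,0,0,5],[0.05,0,0,0,0,0,5],[0.1,0,0.05,0,0,0,5]]

```text
t: 11.02
eef_pos: [0.5367, -0.1066, 0.1452]
ee_rot: [-1.969, -2.177, -0.262]
force: [0.1, -0.4, -2.2]
gripper_width: 0.017
grip_force: 58.6
```

Call:
drive_tool:
  steps:
    - [[0.1,-0.05,0,0,0,0.05,5],[0.1,0,0.05,0,0,0,5],[0.15,-0.05,0.05,0,0,0.05,5],[0.2,0,0.05,-0.05,0,0,5],[0.2,-0.05,0.05,0,0,0.05,5],[0.2,0,0.05,0,0,0.05,5],[0.2,-0.05,0.05,0,0,0.05,5],[0.25,-0.05,0.05,0,0,0.05,5],[0.25,-0.05,0.1,-0.05,0,0,5],[0.25,-0.05,0.05,0,0,0.05,5]]

```text
t: 11.85
eef_pos: [0.5155, -0.0278, 0.1454]
ee_rot: [-2.004, -2.148, -0.267]
force: [-0.6, 0.1, -3.2]
gripper_width: 0.0169
grip_force: 58.6
```

Call:
drive_tool:
  steps:
    - [[0.25,-0.05,0.05,0,0,0.05,5],[0.25,-0.05,0.1,0,0,0.05,5],[0.3,-0.05,0.05,-0.05,0,0.05,5],[0.25,-0.05,0.1,0,0,0.05,5],[0.25,-0.05,0.05,0,0,0.05,5],[0.3,-0.05,0.05,0,0,0.05,5],[0.25,-0.05,0.1,-0.05,0,0.05,5],[0.25,-0.05,0.05,0,0,0.05,5],[0.25,-0.05,0.1,0,0,0.05,5],[0.25,-0.05,0.05,0,0,0.05,5]]

```text
t: 12.68
eef_pos: [0.4903, 0.0785, 0.1455]
ee_rot: [-2.053, -2.103, -0.27]
force: [0.3, -0.0, -2.4]
gripper_width: 0.0171
grip_force: 58.6
```

Call:
drive_tool:
  steps:
    - [[0.25,-0.1,0.05,-0.05,0,0.05,5],[0.2,-0.05,0.05,0,0,0,5],[0.2,-0.05,0.05,0,0,0.05,5],[0.2,0,0.05,0,0,0.05,5],[0.15,-0.05,0.05,0,0,0.05,5],[0.15,-0.05,0.05,-0.05,0,0,5],[0.15,-0.05,0.05,0,0,0.05,5],[0.1,0,0,0,0,0,5],[0.05,-0.05,0.05,0,0,0,5],[0.1,0,0,0,0,0,5]]

```text
t: 13.52
eef_pos: [0.4735, 0.1411, 0.1461]
ee_rot: [-2.079, -2.082, -0.276]
force: [-0.1, -1.3, -3.5]
gripper_width: 0.017
grip_force: 58.6
```

```bash
python3 - <<'E'
from ov import *
err(spat(.476,.255,.09,0))
W=.476;Y=.315
q=lambda h,a,b:np.array([(W-a,Y-b,h),(W+a,Y-b,h),(W+a,Y+b,h),(W-a,Y+b,h)])
overlay('pics/over.png',(.476,.29,.06),extra=[(q(.044,.085,.1),(0,255,255)),(q(.004,.081,.096),(0,128,255))])
p=np.radians(42)
def tip(y,z,pt,x=.476): p=np.radians(pt); return spat(x,y-.05*np.cos(p),z+.05*np.sin(p),0,pt)
plan([(tip(.315,.045,20),8),(tip(.315,.026,34),6)],5)
E
```

```text
t 13.5167 err mm [ 0.6 -2.5  0.1] deg [-0.   0.1 -0.1] w 0.017037285122308028 F [-0.1 -1.3 -3.5] q [ 0.45  0.13 -0.68  1.99 -0.21  1.   -0.12]
[[0.05,0,0,0,-0.25,0,5],[0.1,0,0,0,-0.45,0,5],[0.15,0,0,0,-0.6,0,5],[0.2,0.05,0,0,-0.7,0,5],[0.15,0,0,0,-0.7,0,5],[0.15,0,-0.05,0,-0.6,0,5],[0.1,0,0,0,-0.5,0,5],[0.05,0,-0.05,0,-0.2,0,5],[0.05,0,-0.05,0,-0.25,0,5],[0.15,0,-0.05,0,-0.5,0,5]]

[[0.15,0,-0.05,0,-0.65,0,5],[0.15,0,-0.1,0,-0.65,0,5],[0.15,0,-0.1,0,-0.5,0,5],[0.05,0,-0.05,0,-0.25,0,5]]
```

View pics/over.png

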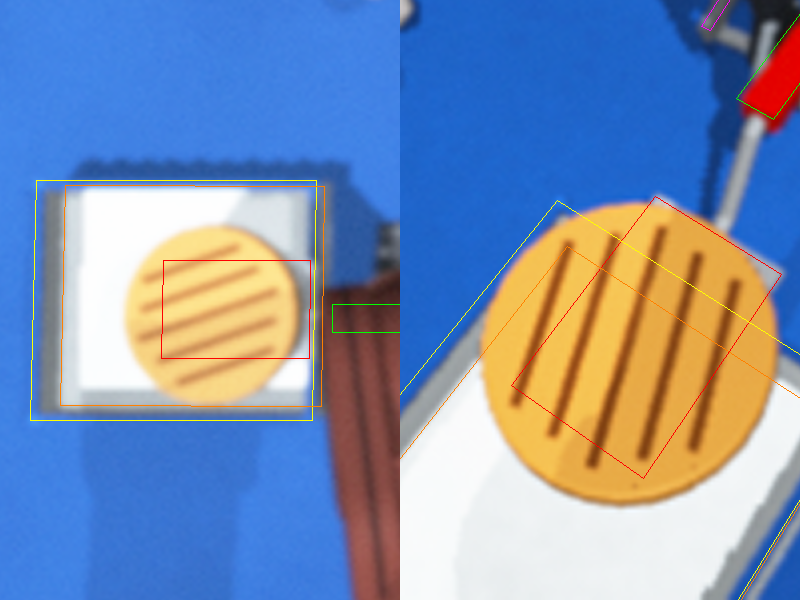

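Call:
drive_tool:
  steps:
    - [[0.05,0,0,0,-0.25,0,5],[0.1,0,0,0,-0.45,0,5],[0.15,0,0,0,-0.6,0,5],[0.2,0.05,0,0,-0.7,0,5],[0.15,0,0,0,-0.7,0,5],[0.15,0,-0.05,0,-0.6,0,5],[0.1,0,0,0,-0.5,0,5],[0.05,0,-0.05,0,-0.2,0,5]]

```text
t: 14.28
eef_pos: [0.4755, 0.1805, 0.1547]
ee_rot: [2.173, 2.181, -0.093]
force: [-0.2, 0.7, -2.5]
gripper_width: 0.0167
grip_force: 59.2
```

```bash
cat >> ov.py <<'E'
def tip(y,z,pt,x=.476): p=np.radians(pt); return spat(x,y-.05*np.cos(p),z+.05*np.sin(p),0,pt)
def where():
    S=now()[0]@np.linalg.inv(G); print('tip',(S@np.array([0,.05,0,1]))[:3].round(4),'rot',Ro.from_matrix(S[:3,:3]).as_euler('ZXY',degrees=True).round(1))
def bread(z=.02,pr=True):
    for c in('top','side'):
        r=cam(c); b=ctrl.boxes_of('bread',c)[:1]
        if b: q=b[0]['rect']; print(c,'bread',[round(v) for v in q],onplane(r,[((q[0]+q[2])/2,(q[1]+q[3])/2)],z).round(3)[0],round(b[0]['score'],2))
E
python3 - <<'E'
from ov import *
err(tip(.315,.045,20)); where(); bread(.06)
plan([(tip(.315,.026,36),8)],5)
E
```

```text
t 14.2833 err mm [ 0.8 -0.5 -0.9] deg [-0.1  0.  -0.2] w 0.016726826979486763 F [-0.2  0.7 -2.5] q [ 0.15  0.21 -0.72  1.87  0.23  1.17 -0.66]
tip [0.4751 0.3159 0.0459] rot [  0.2 -20.   -0. ]
top bread [134, 218, 161, 230] [0.51  0.288 0.06 ] 0.52
side bread [182, 302, 253, 374] [0.472 0.285 0.06 ] 0.56
[[0.05,0,0,0,-0.2,0,5],[0.1,0,-0.05,0,-0.35,0,5],[0.15,0,-0.1,0,-0.5,0,5],[0.15,0,-0.1,0,-0.55,0,5],[0.1,0,-0.05,0,-0.55,0,5],[0.15,0,-0.1,0,-0.5,0,5],[0.1,0,-0.05,0,-0.4,0,5],[0,0,-0.05,0,-0.2,0,5]]
```

Call:
drive_tool:
  steps:
    - [[0.05,0,0,0,-0.2,0,5],[0.1,0,-0.05,0,-0.35,0,5],[0.15,0,-0.1,0,-0.5,0,5],[0.15,0,-0.1,0,-0.55,0,5],[0.1,0,-0.05,0,-0.55,0,5],[0.15,0,-0.1,0,-0.5,0,5],[0.1,0,-0.05,0,-0.4,0,5],[0,0,-0.05,0,-0.2,0,5]]

```text
t: 15.15
eef_pos: [0.4755, 0.2154, 0.1677]
ee_rot: [2.017, 2.021, -0.377]
force: [-0.8, 0.1, -1.5]
gripper_width: 0.0171
grip_force: 59.2
```

```bash
python3 - <<'E'
from ov import *
where(); bread(.04)
plan([(tip(.312,.022,42),8)],5)
E
```

```text
tip [0.4753 0.315  0.0253] rot [  0.1 -36.2  -0. ]
top bread [127, 219, 154, 232] [0.505 0.316 0.04 ] 0.54
side bread [169, 321, 245, 380] [0.479 0.308 0.04 ] 0.76
[[0,0,0,0,-0.05,0,5],[0.05,0,-0.05,0,-0.15,0,5],[0.05,0,-0.05,0,-0.2,0,5],[0.05,0,-0.05,0,-0.2,0,5],[0,0,-0.05,0,-0.2,0,5],[0.05,0,0,0,-0.15,0,5],[0.05,0,-0.05,0,-0.15,0,5],[0,0,0,0,-0.1,0,5]]
```

Call:
drive_tool:
  steps:
    - [[0,0,0,0,-0.05,0,5],[0.05,0,-0.05,0,-0.15,0,5],[0.05,0,-0.05,0,-0.2,0,5],[0.05,0,-0.05,0,-0.2,0,5],[0,0,-0.05,0,-0.2,0,5],[0.05,0,0,0,-0.15,0,5],[0.05,0,-0.05,0,-0.15,0,5],[0,0,0,0,-0.1,0,5],[0,0,0,0,0,0,5],[0,0,0,0,0,0,5]]

```text
t: 16.18
eef_pos: [0.4756, 0.2278, 0.173]
ee_rot: [1.955, 1.959, -0.471]
force: [0.8, -0.3, -2.5]
gripper_width: 0.0168
grip_force: 59.3
```

```bash
python3 - <<'E'
from ov import *
where(); bread(.03)
r=cam('side'); cv2.imwrite('pics/tilt.png',cv2.resize(r['img'][230:384,80:300],None,fx=3,fy=3,interpolation=cv2.INTER_CUBIC))
plan([(tip(.306,.016,46),8)],5)
E
```

```text
tip [0.4755 0.3122 0.0211] rot [  0.1 -42.1  -0. ]
top bread [136, 217, 159, 245] [0.489 0.298 0.03 ] 0.65
side bread [173, 320, 243, 382] [0.481 0.306 0.03 ] 0.81
[[0,0,0,0,-0.05,0,5],[0,0,0,0,-0.1,0,5],[0.05,0,0,0,-0.1,0,5],[0,0,-0.05,0,-0.15,0,5],[0,0,0,0,-0.1,0,5],[0.05,0,0,0,-0.15,0,5],[0,0,0,0,-0.1,0,5],[0,0,0,0,0,0,5]]
```

View pics/tilt.png

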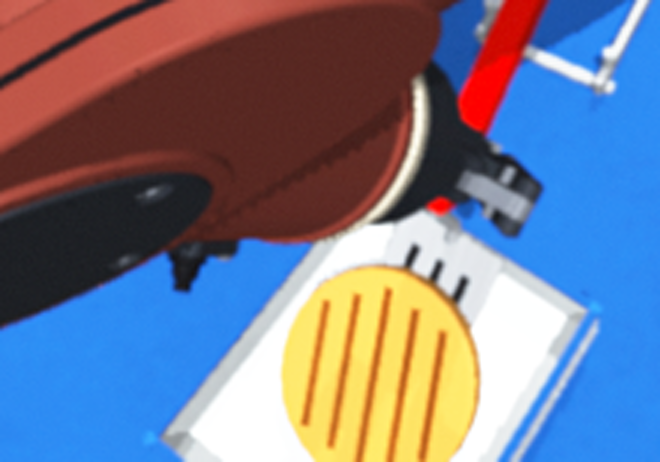

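```bash
python3 - <<'E'
from ov import *
plan([(tip(.310,.013,48),6),(tip(.262,.013,50),14)],5)
E
```

```text
[[0.05,0,0,0,-0.1,0,5],[0.05,0,-0.05,0,-0.2,0,5],[0.05,0,-0.05,0,-0.3,0,5],[0.1,0,0,0,-0.25,0,5],[0.05,0,-0.05,0,-0.2,0,5],[0,0,0,0,-0.1,0,5],[0,0,0,0,0,0,5],[-0.05,0,0.05,0,-0.05,0,5],[-0.05,0,0,0,0,0,5],[-0.1,0,0.05,0,-0.05,0,5]]

[[-0.05,0,0.05,0,-0.05,0,5],[-0.1,0,0.05,0,0,0,5],[-0.1,0,0.05,0,-0.05,0,5],[-0.1,0,0.05,0,-0.05,0,5],[-0.05,0,0.05,0,-0.05,0,5],[-0.1,0,0.05,0,-0.05,0,5],[-0.05,0,0.05,0,0,0,5],[-0.1,0,0.05,0,-0.05,0,5],[0,0,0,0,0,0,5],[-0.05,0,0.05,0,0,0,5]]
```

Call:
drive_tool:
  steps:
    - [[0.05,0,0,0,-0.1,0,5],[0.05,0,-0.05,0,-0.2,0,5],[0.05,0,-0.05,0,-0.3,0,5],[0.1,0,0,0,-0.25,0,5],[0.05,0,-0.05,0,-0.2,0,5],[0,0,0,0,-0.1,0,5],[0,0,0,0,0,0,5],[-0.05,0,0.05,0,-0.05,0,5],[-0.05,0,0,0,0,0,5],[-0.1,0,0.05,0,-0.05,0,5]]

```text
t: 17.27
eef_pos: [0.4758, 0.2319, 0.1739]
ee_rot: [1.889, 1.891, -0.565]
force: [1.1, 0.5, -2.0]
gripper_width: 0.017
grip_force: 59.3
```

Call:
drive_tool:
  steps:
    - [[-0.05,0,0.05,0,-0.05,0,5],[-0.1,0,0.05,0,0,0,5],[-0.1,0,0.05,0,-0.05,0,5],[-0.1,0,0.05,0,-0.05,0,5],[-0.05,0,0.05,0,-0.05,0,5],[-0.1,0,0.05,0,-0.05,0,5],[-0.05,0,0.05,0,0,0,5],[-0.1,0,0.05,0,-0.05,0,5],[0,0,0,0,0,0,5],[-0.05,0,0.05,0,0,0,5]]

```text
t: 18.1
eef_pos: [0.4757, 0.1991, 0.1745]
ee_rot: [1.872, 1.875, -0.587]
force: [-0.1, -0.1, -2.0]
gripper_width: 0.0172
grip_force: 59.3
```

```bash
cat >> ov.py <<'E'
def breadseg(z):
    for c in('top','side'):
        r=cam(c); im=warp(r,(.476,.315),z,500,500,2); m=cv2.inRange(cv2.cvtColor(im,cv2.COLOR_BGR2HSV),(8,80,120),(30,255,255))
        m=cv2.morphologyEx(m,cv2.MORPH_CLOSE,np.ones((15,15)))
        cs=max(cv2.findContours(m,0,1)[0],key=cv2.contourArea); (u,v),w,a=cv2.fitEllipse(cv2.convexHull(cs))
        x,y,ww,hh=cv2.boundingRect(cs)
        print(c,'ellipse',round(.476+(250-v)/2000,4),round(.315+(250-u)/2000,4),np.round(np.array(w)/2,1),round(a),'y range',round(.315+(250-x-ww)/2000,3),round(.315+(250-x)/2000,3),'x range',round(.476+(250-y-hh)/2000,3),round(.476+(250-y)/2000,3))
E
python3 - <<'E'
from ov import *
where(); print(ctrl.observe()['force']); breadseg(.02)
E
```

```text
tip [0.4757 0.2622 0.0126] rot [  0.  -49.9  -0.1]
[-0.08919843 -0.11862866 -2.02051718]
top ellipse 0.4564 0.2751 [25.5 35.6] 74 y range 0.26 0.292 x range 0.444 0.469
side ellipse 0.4783 0.3028 [118.3 124.9] 56 y range 0.241 0.365 x range 0.417 0.538
```

```bash
python3 - <<'E'
from ov import *
print(np.round(ctrl.observe()['joint_positions'],2))
plan([(tip(.262,.010,66),10)],5)
E
```

```text
[-0.25  0.46 -0.66  1.67  0.63  1.64 -1.06]
[[0.05,0,-0.05,0,-0.15,0,5],[0.05,0,-0.05,0,-0.25,0,5],[0.1,0,-0.1,0,-0.35,0,5],[0.1,0,-0.1,0,-0.4,0,5],[0.1,0,-0.15,0,-0.45,0,5],[0.1,0,-0.15,0,-0.45,0,5],[0.1,0,-0.1,0,-0.4,0,5],[0.05,0,-0.15,0,-0.35,0,5],[0.05,0,-0.05,0,-0.3,0,5],[0.05,0,-0.05,0,-0.1,0,5]]
```

Call:
drive_tool:
  steps:
    - [[0.05,0,-0.05,0,-0.15,0,5],[0.05,0,-0.05,0,-0.25,0,5],[0.1,0,-0.1,0,-0.35,0,5],[0.1,0,-0.1,0,-0.4,0,5],[0.1,0,-0.15,0,-0.45,0,5],[0.1,0,-0.15,0,-0.45,0,5],[0.1,0,-0.1,0,-0.4,0,5],[0.05,0,-0.15,0,-0.35,0,5],[0.05,0,-0.05,0,-0.3,0,5],[0.05,0,-0.05,0,-0.1,0,5]]

```text
t: 19.03
eef_pos: [0.4751, 0.2479, 0.1817]
ee_rot: [1.687, 1.693, -0.805]
force: [0.0, -0.4, -1.3]
gripper_width: 0.017
grip_force: 59.3
```

```bash
python3 - <<'E'
from ov import *
where(); s=ctrl.observe(); print(s['force'],np.round(s['joint_positions'],2)); breadseg(.02)
plan([(tip(.240,.010,68),8)],5)
E
```

```text
tip [0.4751 0.2635 0.0087] rot [  0.2 -66.    0. ]
[ 0.02464058 -0.38835921 -1.27793409] [-0.48  0.66 -0.6   1.49  0.74  1.93 -1.17]
top ellipse 0.5012 0.3104 [ 52.6 103.1] 118 y range 0.266 0.361 x range 0.468 0.531
side ellipse 0.532 -0.3768 [ 181.4 1290.9] 0 y range 0.268 0.38 x range 0.414 0.503
[[0,0,0,0,0,0,5],[-0.05,0,0.05,0,-0.05,0,5],[-0.05,0,0.05,0,-0.1,0,5],[-0.05,0,0.05,0,-0.05,0,5],[-0.05,0,0.05,0,-0.1,0,5],[-0.05,0,0.05,0,-0.05,0,5],[-0.05,0,0.05,0.05,-0.05,0,5],[0,0,0,0,0,0,5]]
```

Call:
drive_tool:
  steps:
    - [[0,0,0,0,0,0,5],[-0.05,0,0.05,0,-0.05,0,5],[-0.05,0,0.05,0,-0.1,0,5],[-0.05,0,0.05,0,-0.05,0,5],[-0.05,0,0.05,0,-0.1,0,5],[-0.05,0,0.05,0,-0.05,0,5],[-0.05,0,0.05,0,-0.05,0,5],[0,0,0,0,0,0,5]]

```text
t: 19.8
eef_pos: [0.4758, 0.2291, 0.1847]
ee_rot: [1.667, 1.668, -0.829]
force: [-0.1, 0.9, -0.3]
gripper_width: 0.0167
grip_force: 59.3
```

```bash
python3 - <<'E'
from ov import *
where(); s=ctrl.observe(); print(s['force'],np.round(s['joint_positions'],2)); breadseg(.02)
print('lift');plan([(tip(.240,.08,64),10),(tip(.20,.10,30),10),(spat(.476,.11,.14,3),10)],5)
E
```

```text
tip [0.4759 0.239  0.0112] rot [ -0.1 -67.9  -0.2]
[-0.06740837  0.87952517 -0.27401386] [-0.46  0.65 -0.59  1.52  0.76  1.94 -1.16]
top ellipse 0.5071 0.3088 [41.8 87. ] 115 y range 0.269 0.35 x range 0.482 0.531
side ellipse 0.4646 0.3344 [ 94.8 133.7] 94 y range 0.266 0.379 x range 0.414 0.507
lift
[[-0.05,0,-0.05,0,0.05,0,5],[-0.15,0,-0.05,0,0.05,0,5],[-0.15,0,-0.1,0,0.1,0,5],[-0.2,0,-0.1,0,0.1,0,5],[-0.2,0,-0.1,0,0.1,0,5],[-0.2,0,-0.15,0,0.1,0,5],[-0.2,0,-0.1,0,0.1,0,5],[-0.15,0,-0.1,0,0.1,0,5],[-0.15,0,-0.05,0,0.05,0,5],[-0.05,0,-0.05,0,0.05,0,5]]

[[-0.1,0,0.1,0,0.3,0,5],[-0.15,0,0.25,0,0.55,0,5],[-0.2,0,0.3,0,0.75,0,5],[-0.25,0,0.35,0,0.85,0,5],[-0.35,0,0.3,0,0.95,0,5],[-0.35,0,0.35,0,0.95,0,5],[-0.35,0,0.25,0,0.85,0,5],[-0.3,0,0.2,0,0.75,0,5],[-0.25,0,0.1,0,0.55,0,5],[-0.1,0,0.05,0,0.3,0,5]]

[[-0.1,0,0.05,0,0.25,-0.05,5],[-0.15,0,0.1,0,0.5,0,5],[-0.2,0.05,0.15,0,0.65,-0.1,5],[-0.3,0,0.15,0,0.75,-0.05,5],[-0.3,0,0.15,0,0.85,-0.1,5],[-0.3,0.05,0.15,0,0.8,-0.1,5],[-0.3,0,0.1,0,0.8,-0.05,5],[-0.3,0,0.05,0,0.65,-0.05,5],[-0.15,0,0,0,0.45,-0.05,5],[-0.15,0,0.05,0,0.3,-0.05,5]]
```

Call:
drive_tool:
  steps:
    - [[-0.05,0,-0.05,0,0.05,0,5],[-0.15,0,-0.05,0,0.05,0,5],[-0.15,0,-0.1,0,0.1,0,5],[-0.2,0,-0.1,0,0.1,0,5],[-0.2,0,-0.1,0,0.1,0,5],[-0.2,0,-0.15,0,0.1,0,5],[-0.2,0,-0.1,0,0.1,0,5],[-0.15,0,-0.1,0,0.1,0,5],[-0.15,0,-0.05,0,0.05,0,5],[-0.05,0,-0.05,0,0.05,0,5]]

```text
t: 20.73
eef_pos: [0.4758, 0.2182, 0.2539]
ee_rot: [1.715, 1.715, -0.776]
force: [-1.0, -0.0, -1.5]
gripper_width: 0.0171
grip_force: 59.3
```

Call:
drive_tool:
  steps:
    - [[-0.1,0,0.1,0,0.3,0,5],[-0.15,0,0.25,0,0.55,0,5],[-0.2,0,0.3,0,0.75,0,5],[-0.25,0,0.35,0,0.85,0,5],[-0.35,0,0.3,0,0.95,0,5],[-0.35,0,0.35,0,0.95,0,5],[-0.35,0,0.25,0,0.85,0,5],[-0.3,0,0.2,0,0.75,0,5],[-0.25,0,0.1,0,0.55,0,5],[-0.1,0,0.05,0,0.3,0,5]]

```text
t: 21.57
eef_pos: [0.4758, 0.0834, 0.2319]
ee_rot: [2.086, 2.08, -0.269]
force: [-0.3, -0.7, -1.3]
gripper_width: 0.0174
grip_force: 59.2
```

Call:
drive_tool:
  steps:
    - [[-0.1,0,0.05,0,0.25,-0.05,5],[-0.15,0,0.1,0,0.5,0,5],[-0.2,0.05,0.15,0,0.65,-0.1,5],[-0.3,0,0.15,0,0.75,-0.05,5],[-0.3,0,0.15,0,0.85,-0.1,5],[-0.3,0.05,0.15,0,0.8,-0.1,5],[-0.3,0,0.1,0,0.8,-0.05,5],[-0.3,0,0.05,0,0.65,-0.05,5],[-0.15,0,0,0,0.45,-0.05,5],[-0.15,0,0.05,0,0.3,-0.05,5]]

```text
t: 22.4
eef_pos: [0.4817, -0.0068, 0.195]
ee_rot: [-2.023, -2.13, -0.271]
force: [0.3, -0.3, -1.4]
gripper_width: 0.017
grip_force: 59.3
```

```bash
python3 - <<'E'
from ov import *
where(); breadseg(.02); breadseg(.03)
plan([(spat(.55,-.12,.14,14),25),(spat(.588,-.2125,.04,20.7),14)],5)
E
```

```text
tip [0.4734 0.1577 0.1395] rot [ 2.9  0.2 -0.1]
top ellipse 0.4749 0.3251 [113.5 116.8] 72 y range 0.267 0.384 x range 0.417 0.531
side ellipse 0.4756 0.325 [115.2 117.9] 140 y range 0.267 0.379 x range 0.414 0.533
top ellipse 0.4757 0.3216 [112.5 115.7] 71 y range 0.264 0.379 x range 0.419 0.532
side ellipse 0.472 0.3273 [115.6 117. ] 28 y range 0.269 0.38 x range 0.413 0.53
[[-0.05,0,0,0,0,0,5],[-0.1,0.05,-0.05,0,0,-0.05,5],[-0.15,0.05,-0.05,0.05,0,-0.05,5],[-0.2,0.1,-0.05,0,0,-0.1,5],[-0.2,0.05,-0.05,0,0,-0.05,5],[-0.2,0.1,-0.05,0.05,0,-0.1,5],[-0.25,0.05,-0.05,0,0,-0.1,5],[-0.3,0.1,-0.1,0.05,0,-0.1,5],[-0.3,0.1,-0.05,0.05,0,-0.1,5],[-0.3,0.1,-0.1,0,0,-0.1,5]]

[[-0.3,0.1,-0.1,0.05,0,-0.15,5],[-0.3,0.1,-0.1,0,0,-0.1,5],[-0.35,0.05,-0.05,0.05,0,-0.1,5],[-0.3,0.1,-0.1,0.05,0,-0.15,5],[-0.3,0.05,-0.1,0,0,-0.1,5],[-0.35,0.1,-0.1,0.05,0,-0.1,5],[-0.3,0.05,-0.05,0.05,0,-0.1,5],[-0.25,0.1,-0.1,0,0,-0.1,5],[-0.25,0.05,-0.05,0.05,0,-0.1,5],[-0.25,0.05,-0.05,0,0,-0.1,5]]

[[-0.2,0,-0.1,0,0,-0.1,5],[-0.2,0.05,-0.05,0.05,0,-0.05,5],[-0.15,0.05,0,0,0,-0.05,5],[-0.1,0,-0.05,0,0,-0.05,5],[-0.05,0,0,0,0,0,5],[-0.1,0,0.05,0,0,-0.05,5],[-0.1,0.05,0.1,0.05,0,-0.05,5],[-0.2,0.05,0.1,0,0,-0.1,5],[-0.25,0.05,0.15,0.05,0,-0.1,5],[-0.3,0.05,0.15,0,0,-0.1,5]]

[[-0.25,0.05,0.15,0.05,0,-0.1,5],[-0.35,0.05,0.2,0.05,0,-0.15,5],[-0.3,0.05,0.15,0,0,-0.15,5],[-0.3,0.05,0.15,0.05,0,-0.1,5],[-0.25,0.05,0.15,0.05,0,-0.1,5],[-0.25,0.05,0.15,0,0,-0.15,5],[-0.2,0.05,0.1,0.05,0,-0.05,5],[-0.15,0,0.1,0,0,-0.05,5],[-0.1,0,0.05,0,0,-0.05,5]]
```

Call:
drive_tool:
  steps:
    - [[-0.05,0,0,0,0,0,5],[-0.1,0.05,-0.05,0,0,-0.05,5],[-0.15,0.05,-0.05,0.05,0,-0.05,5],[-0.2,0.1,-0.05,0,0,-0.1,5],[-0.2,0.05,-0.05,0,0,-0.05,5],[-0.2,0.1,-0.05,0.05,0,-0.1,5],[-0.25,0.05,-0.05,0,0,-0.1,5],[-0.3,0.1,-0.1,0.05,0,-0.1,5],[-0.3,0.1,-0.05,0.05,0,-0.1,5],[-0.3,0.1,-0.1,0,0,-0.1,5]]

```text
t: 23.43
eef_pos: [0.5176, -0.0888, 0.1947]
ee_rot: [-1.944, -2.197, -0.259]
force: [-0.2, 0.7, -2.0]
gripper_width: 0.0167
grip_force: 59.2
```

Call:
drive_tool:
  steps:
    - [[-0.3,0.1,-0.1,0.05,0,-0.15,5],[-0.3,0.1,-0.1,0,0,-0.1,5],[-0.35,0.05,-0.05,0.05,0,-0.1,5],[-0.3,0.1,-0.1,0.05,0,-0.15,5],[-0.3,0.05,-0.1,0,0,-0.1,5],[-0.35,0.1,-0.1,0.05,0,-0.1,5],[-0.3,0.05,-0.05,0.05,0,-0.1,5],[-0.25,0.1,-0.1,0,0,-0.1,5],[-0.25,0.05,-0.05,0.05,0,-0.1,5],[-0.25,0.05,-0.05,0,0,-0.1,5]]

```text
t: 24.27
eef_pos: [0.5673, -0.2038, 0.1951]
ee_rot: [-1.828, -2.285, -0.244]
force: [0.1, 0.2, -1.7]
gripper_width: 0.0172
grip_force: 59.3
```

Call:
drive_tool:
  steps:
    - [[-0.2,0,-0.1,0,0,-0.1,5],[-0.2,0.05,-0.05,0.05,0,-0.05,5],[-0.15,0.05,0,0,0,-0.05,5],[-0.1,0,-0.05,0,0,-0.05,5],[-0.05,0,0,0,0,0,5],[-0.1,0,0.05,0,0,-0.05,5],[-0.1,0.05,0.1,0.05,0,-0.05,5],[-0.2,0.05,0.1,0,0,-0.1,5],[-0.25,0.05,0.15,0.05,0,-0.1,5],[-0.3,0.05,0.15,0,0,-0.1,5]]

```text
t: 25.1
eef_pos: [0.5937, -0.2584, 0.1637]
ee_rot: [-1.757, -2.337, -0.237]
force: [0.0, -1.0, -1.3]
gripper_width: 0.017
grip_force: 59.3
```

Call:
drive_tool:
  steps:
    - [[-0.25,0.05,0.15,0.05,0,-0.1,5],[-0.35,0.05,0.2,0.05,0,-0.15,5],[-0.3,0.05,0.15,0,0,-0.15,5],[-0.3,0.05,0.15,0.05,0,-0.1,5],[-0.25,0.05,0.15,0.05,0,-0.1,5],[-0.25,0.05,0.15,0,0,-0.15,5],[-0.2,0.05,0.1,0.05,0,-0.05,5],[-0.15,0,0.1,0,0,-0.05,5],[-0.1,0,0.05,0,0,-0.05,5],[0,0,0,0,0,0,5]]

```text
t: 25.93
eef_pos: [0.6282, -0.3216, 0.095]
ee_rot: [-1.66, -2.399, -0.223]
force: [-0.5, 0.7, -2.3]
gripper_width: 0.0171
grip_force: 59.2
```

```bash
python3 - <<'E'
from ov import *
where(); err(spat(.588,-.2125,.04,20.7))
plan([(spat(.588,-.2125,.04,20.7),2),(spat(.588,-.2125,.008,20.7),8)],5,q=.02)
E
```

```text
tip [ 0.5704 -0.1675  0.0392] rot [20.6  0.1 -0.1]
t 25.9333 err mm [-2.  -0.9  0.6] deg [-0.1  0.1  0. ] w 0.017065221509635145 F [-0.5  0.7 -2.3] q [ 0.64  0.71 -0.24  1.26 -0.03  1.38  0.81]
[[0.02,0.02,0,0.02,-0.02,0,5],[0.02,0,-0.02,0,0,0,5],[-0.02,0,0.04,0,0,0,5],[-0.02,0,0.1,0,0,0,5],[-0.02,0,0.12,0,0,0,5],[-0.04,0,0.12,0,0,0,5],[-0.04,0,0.14,0,0,0,5],[-0.02,0,0.12,0,0,0,5],[-0.02,0,0.1,0,0,0,5],[-0.02,0,0.04,0,0,0,5]]
```

Call:
drive_tool:
  steps:
    - [[0.02,0.02,0,0,0,0,5],[0.02,0,0,0,0,0,5],[-0.02,0,0.04,0,0,0,5],[-0.02,0,0.1,0,0,0,5],[-0.02,0,0.12,0,0,0,5],[-0.04,0,0.12,0,0,0,5],[-0.04,0,0.14,0,0,0,5],[-0.02,0,0.12,0,0,0,5],[-0.02,0,0.1,0,0,0,5],[0,0,0,0,0,0,5]]

```text
t: 26.77
eef_pos: [0.6279, -0.3181, 0.0644]
ee_rot: [-1.659, -2.399, -0.223]
force: [-0.2, 1.1, -1.6]
gripper_width: 0.017
grip_force: 59.2
```

Call:
drive_tool:
  steps:
    - [[-0.01,0,0.04,0,0,0,5],[-0.01,0,0.04,0,0,0,5],[0,0,0.02,0,0,0,5],[0,0,0,0,0,0,5]]

```text
t: 27.1
eef_pos: [0.6284, -0.3182, 0.0617]
ee_rot: [-1.66, -2.4, -0.223]
force: [-0.6, 0.3, -2.0]
gripper_width: 0.0171
grip_force: 59.2
```

```bash
python3 - <<'E'
from ov import *
where()
for _ in range(4): err(HOME); ctrl.read_camera('top')
E
```

```text
tip [ 0.5706 -0.1641  0.0059] rot [20.6  0.1 -0.2]
t 27.1 err mm [ 1.7  0.5 -1.2] deg [-0.2  0.1  0. ] w 0.01708809909859439 F [-0.6  0.3 -2. ] q [ 0.64  0.73 -0.24  1.29 -0.03  1.32  0.81]
t 27.15 err mm [ 1.7  0.5 -1.4] deg [-0.2  0.1  0. ] w 0.017189421806567646 F [-0.4 -0.3 -2. ] q [ 0.64  0.73 -0.24  1.29 -0.03  1.32  0.81]
t 27.2 err mm [ 1.7  0.5 -1.5] deg [-0.2  0.1  0. ] w 0.016944420963112876 F [ 1.2  0.2 -0.6] q [ 0.64  0.73 -0.24  1.29 -0.02  1.32  0.81]
t 27.25 err mm [ 1.7  0.6 -1.5] deg [-0.2  0.1  0. ] w 0.017340657537404828 F [ 0.7 -0.2 -0.7] q [ 0.64  0.73 -0.24  1.29 -0.02  1.32  0.81]
```

Call:
drive_tool:
  steps:
    - [[-0.01,0,0.02,0,0,0,5],[-0.01,0,0.02,0,0,0,5],[0,0,0,0,0,0,5]]

```text
t: 27.55
eef_pos: [0.6287, -0.3184, 0.0611]
ee_rot: [-1.66, -2.4, -0.224]
force: [-2.6, 0.4, 6.8]
gripper_width: 0.0175
grip_force: 60.1
```

```bash
python3 - <<'E'
from ov import *
for _ in range(3): err(HOME); ctrl.read_camera('top')
E
```

```text
t 27.55 err mm [ 1.2  0.7 -0.8] deg [-0.2  0.1  0. ] w 0.017451319157527446 F [-2.6  0.4  6.8] q [ 0.64  0.73 -0.24  1.29 -0.03  1.32  0.82]
t 27.6 err mm [ 1.2  0.7 -0.8] deg [-0.2  0.1  0. ] w 0.01711817404038606 F [-2.1  1.6  5.4] q [ 0.64  0.73 -0.24  1.29 -0.03  1.32  0.82]
t 27.65 err mm [ 1.2  0.7 -0.8] deg [-0.2  0.1  0. ] w 0.017013305623389624 F [-2.6  0.1  6.6] q [ 0.64  0.73 -0.24  1.29 -0.03  1.32  0.82]
```

Seated on the rest. Release and retreat along the tool's axis.

Call:
drive_tool:
  steps:
    - [[0,0,0,0,0,0,20],[0,0,0,0,0,0,25],[0,0,0,0,0,0,45],[0,0,0,0,0,0,70],[0,0,0,0,0,0,85],[0,0,0,0,0,0,85],[0,0,0,0,0,0,85],[0,0,0,0,0,0,85]]

```text
t: 28.37
eef_pos: [0.6286, -0.3185, 0.06]
ee_rot: [-1.66, -2.4, -0.223]
force: [1.1, -0.7, 0.8]
gripper_width: 0.0852
grip_force: 0.0
```

Call:
drive_tool:
  steps:
    - [[0,0,-0.1,0,0,0,85],[0,0,-0.2,0,0,0,85],[0,0,-0.3,0,0,0,85],[0,0,-0.4,0,0,0,85],[0,0,-0.5,0,0,0,85],[0,0,-0.5,0,0,0,85],[0,0,-0.5,0,0,0,85],[0,0,-0.5,0,0,0,85],[0,0,-0.3,0,0,0,85],[0,0,0,0,0,0,85]]

```text
t: 29.2
eef_pos: [0.6416, -0.3523, 0.1916]
ee_rot: [-1.664, -2.405, -0.224]
force: [0.1, 0.6, -0.5]
gripper_width: 0.0847
grip_force: 0.0
```

```bash
python3 - <<'E'
from ov import *
s=ctrl.observe(); print(s['t'],s['eef_pos'],s['force'],s['gripper_width']); breadseg(.02)
t,q=cam('top'),cam('side')
a=cv2.resize(t['img'],(400,300)); b=cv2.resize(q['img'],(400,300))
c=warp(t,(.6,-.28),.004,700,300,2)[:,:400]; d=warp(q,(.6,-.28),.004,700,300,2)[:,:400]
cv2.imwrite('pics/end.png',np.vstack([np.hstack([a,b]),np.hstack([c,d])]))
E
```

```text
29.2 [ 0.64158455 -0.35234169  0.19164274] [ 0.1400341   0.56531133 -0.46030829] 0.08474934041536314
top ellipse 0.4749 0.3252 [114.  117.1] 72 y range 0.267 0.384 x range 0.417 0.532
side ellipse 0.4756 0.3249 [115.  118.1] 141 y range 0.267 0.379 x range 0.414 0.533
```

View pics/end.png

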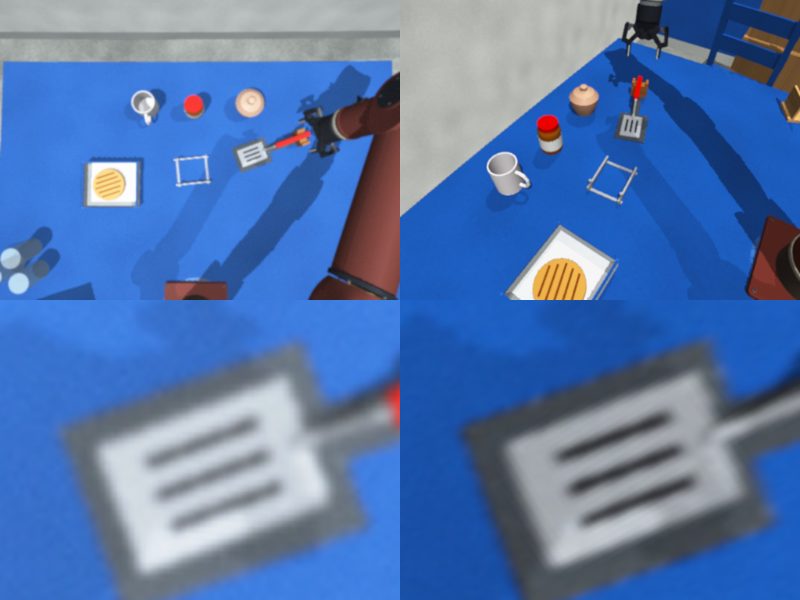

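The bread lies flat and round in the tray, upper left at about (108,183). The blade is centred on the plate with the handle in its block, and the mug, jar and bowl are where they were.

```bash
python3 -c "
from workcell import ctrl
print(ctrl.finish_job())"
```

```text
the job is handed in; nothing more can be done
None
```

The job is handed in at about 29 s on the robot's clock: the final pictures show the bread flat on the tray's bottom, the spatula back on its rest as found, and the mug, sugar bowl and jar where they were.

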